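Ready the sawn frame parts for filing

ROBOT

A 6-joint arm with a two-finger parallel gripper is mounted at the origin on the work surface. World frame = base frame: x ahead of the robot, y to its left, z up, the work surface at z = 0. Lengths are in m, angles in rad, forces in N, time in s.
With the tool pointing down it reaches from about 0.25 to 0.725 m from the base axis. Payload 9.7 kg.
Tool frame: the origin (TCP) lies midway between the tips of the shut fingers; the grasp point (between the pads) lies 19 mm behind it (ctrl.hold_point_z is the distance from the TCP to the grasp point, in m); z points along the fingers, x is the direction in which the jaws open and shut, and the axes are right-handed (so a half turn about z gives the same grasp; the last joint's range is limited). The gripper opens to 85 mm and grips with 20 to 120 N. Pads are 22 mm wide; open, the fingers measure 114 mm over their backs; the gripper's body (76 mm by 85 mm) begins 54 mm behind the grasp point. The pads swing forward as they close: fully open they stand 13 mm farther back than shut.
Start: joints at [-1.31, 0.087, 0.176, 1.66, 0, 1.571], TCP at [0.142, -0.531, 0.208] pointing down, gripper open.
Joint ranges: [-3.13, 3.13], [-0.85, 1.81], [-1.15, 1.24], [-2.2, 2.28], [-1.44, 1.52], [-3.14, 3.14]. Speed limits (rad/s): [2.22, 2.22, 2.57, 3.14, 3.14, 3.14].

INTERFACE

Orientations are given as [roll, pitch, yaw] about the fixed x, y, z axes, in that order (R = Rz(yaw) Ry(pitch) Rx(roll)).
In Python, from plant import ctrl, capture gives the robot as it stands.
- The arm moves only by the tool arm_command, never from a script. Its argument "moves" is a list of rows, each a list of 7 numbers: the shift along the tool's x, y, z in m, then the turn, a rotation vector about the tool's x, y, z in degrees, then the closure, from -1 (fully open) to 1 (shut). A call has 1 to 10 rows; each row is the pose to reach, as a shift and turn from the pose commanded when the call began, along the tool's axes at that moment; what a row does not reach only later rows make up. A row lasts 1/8 s, in which the tool goes at most 62.5 mm and 10.7 degrees, less where a joint would pass 70% of its speed; a pose out of reach is approached as far as the arm can. A call with a gripper value outside its range is refused whole. The fingers move at their own pace and stop on an object; "newtons" is the grip in N (left out, the last holds). Time passes only in rows, so rows that repeat a pose let the fingers close. It gives the time, the measured TCP pose, the force and the opening at its end, in the units of the state.
- ctrl.read_state(): the state, without advancing time (a new reading comes with each control period).
- capture(name): name is "scene" or "top"; returns a dict with "color" (384x512x3 uint8, blue, green, red), "depth" (384x512 float32, m along the optical axis (not along the pixel's ray), 0 where there is no reading), "fx", "fy", "cx", "cy" (pixels), "position" and "attitude" of the camera in the world. Camera axes: x right, y down, z forward; pixel columns grow to the right and rows downward; lengths in m; the calibration is good to about 2 mm. A picture is of the moment at which its call begins.
- ctrl.hand_in(): hands the job in, once; it reports no verdict.
The state is a dict: "t": time; "joint_pos": joint angles; "qvel": joint speeds; "tau": joint torques, N m; "tcp_pos": TCP position; "orientation": TCP orientation; "force": force on the tool from outside, world axes, zero at the start; "ft_torque": the same for the moment, N m; "finger_gap": opening from 0.0 (shut) to 1.0 (fully open).
Only numpy, scipy, OpenCV 4.12 (cv2) and the standard library are available. Lean on these libraries where they do the work, as an engineer would, in place of code of your own. Each camera call takes 0.05 s, during which the arm holds its last target. There are 200 camera calls.

TASK

Get the freshly sawn frame parts ready for filing: tip both flat plates up on edge by swinging each one's free edge up and pushing it over against the bench hook's fence, never lifting the plate clear of the board, so that each stands on its fence-side edge at the foot of the fence, leaning flat back against it. Also clear the cut lengths off the mat: all long square bars into the low steel tray, all short U-channels into the plywood bin, leaving the mug, tape measure and oil can alone.

Things in the scene. Friction and masses are not known exactly. Their poses are not given: they have to be found in the camera images.
- hook: Wooden bench hook, fixed: board 270 (its x) x 130 (y) x 40 mm thick, with a dark fence 102 mm high, 16 mm thick along it. Origin: centre of the board's underside, on the bench; z up. Board's front edge: y = -65 mm. The fence's front face meets the board top (z = 40 mm) along y = +15 mm and leans back to +y by 8 degrees. The two plates lie on it.
- fence_foot (a point): Middle of the line where the fence's front face meets the board top; axes as the bench hook's (x along the fence, +y into the fence, z up).
- plate1: Flat aluminium plate, 84 (its x) x 110 (y) x 8 mm (z), about 0.2 kg, the nearer to the robot. Origin: centre of its underside. At the start it lies loose on the board, z up, +y to the fence, 2 to 14 mm short of it; its near edge sticks out 32 to 44 mm past the board's front, 40 mm above the bench, free underneath so that fingers can swing it up.
- plate1_foot (a point): Middle of that plate's edge that faces the fence (+y end, half thickness): the edge it pivots and finally stands on.
- plate1_top (a point): Middle of that plate's free, overhanging edge (-y end, half thickness): uppermost when the plate stands.
- plate2: Flat aluminium plate, 84 (its x) x 110 (y) x 8 mm (z), about 0.2 kg, the farther from the robot. Origin: centre of its underside. At the start it lies loose on the board, z up, +y to the fence, 2 to 14 mm short of it; its near edge sticks out 32 to 44 mm past the board's front, 40 mm above the bench, free underneath so that fingers can swing it up.
- plate2_foot (a point): Middle of that plate's edge that faces the fence (+y end, half thickness): the edge it pivots and finally stands on.
- plate2_top (a point): Middle of that plate's free, overhanging edge (-y end, half thickness): uppermost when the plate stands.
- bar1: Solid square aluminium bar, 120 mm long (its x) x 18 x 18 mm, 0.1 kg. Origin: its centre. Lies loose on the bench mat at the start; may be absent (None).
- bar2: Solid square aluminium bar, 120 mm long (its x) x 18 x 18 mm, 0.1 kg. Origin: its centre. Lies loose on the bench mat at the start; may be absent (None).
- bar3: Solid square aluminium bar, 120 mm long (its x) x 18 x 18 mm, 0.1 kg. Origin: its centre. Lies loose on the bench mat at the start; may be absent (None).
- channel1: Short aluminium U-channel, 70 mm long (its x) x 22 mm wide (its y) x 16 mm high (its z), walls and base 4 mm, groove upwards, 0.05 kg. Origin: its centre. Lies loose on the bench mat at the start; may be absent (None).
- channel2: Short aluminium U-channel, 70 mm long (its x) x 22 mm wide (its y) x 16 mm high (its z), walls and base 4 mm, groove upwards, 0.05 kg. Origin: its centre. Lies loose on the bench mat at the start; may be absent (None).
- channel3: Short aluminium U-channel, 70 mm long (its x) x 22 mm wide (its y) x 16 mm high (its z), walls and base 4 mm, groove upwards, 0.05 kg. Origin: its centre. Lies loose on the bench mat at the start; may be absent (None).
- tray: Low steel tray, open on top, fixed: outside 160 (its x) x 180 (its y) x 40 mm high, walls and floor 5 mm. Origin: centre of its underside, z up. For the long square bars. It and the plywood bin may stand in either place.
- bin: Plywood bin, open on top, fixed: outside 160 (its x) x 130 (its y) x 65 mm high, walls and floor 6 mm. Origin: centre of its underside, z up. For the short U-channels.
- mug: White mug, 80 mm across, 95 mm high; leave alone. Origin: centre of its underside.
- tape: Yellow tape measure, 70 x 40 x 65 mm high; leave alone. Origin: centre of its underside.
- oil: Blue can of oil, 60 mm across, 130 mm high; leave alone. Origin: centre of its underside.

How it is judged:
At the end, for the whole second after the job is handed in: Plates at rest on fence-side edge: free edge over 143 mm above bench (flat on fence: 149), standing edge on the board within 28 mm of the fence foot, parallel to the fence within 0.2 rad. Each bar present has its centre inside the tray below its rim; each channel likewise in the bin; all at rest (z of each of plate1_top, plate2_top in the frame of hook above 0.143 m and z of plate1_foot in the frame of hook between 0.03 and 0.052 m and y of plate1_foot in the frame of hook between -0.013 and 0.03 m and x of plate1_foot in the frame of hook between -0.13 and 0.13 m and angle between the x axis of each of plate1, plate2 and the x axis of hook, either way round below 0.2 rad and linear speed of each of plate1, plate2, bar1, bar2, bar3, channel1, channel2, channel3 below 0.02 m/s and z of plate2_foot in the frame of hook between 0.03 and 0.052 m and y of plate2_foot in the frame of hook between -0.013 and 0.03 m and x of plate2_foot in the frame of hook between -0.13 and 0.13 m and x of bar1 in the frame of tray between -0.075 and 0.075 m and y of bar1 in the frame of tray between -0.085 and 0.085 m and z of each of bar1, bar2, bar3 in the frame of tray below 0.04 m and x of bar2 in the frame of tray between -0.075 and 0.075 m and y of bar2 in the frame of tray between -0.085 and 0.085 m and x of bar3 in the frame of tray between -0.075 and 0.075 m and y of bar3 in the frame of tray between -0.085 and 0.085 m and x of channel1 in the frame of bin between -0.074 and 0.074 m and y of channel1 in the frame of bin between -0.059 and 0.059 m and z of each of channel1, channel2, channel3 in the frame of bin below 0.065 m and x of channel2 in the frame of bin between -0.074 and 0.074 m and y of channel2 in the frame of bin between -0.059 and 0.059 m and x of channel3 in the frame of bin between -0.074 and 0.074 m and y of channel3 in the frame of bin between -0.059 and 0.059 m); the robot touches nothing.
It fails at once if mug knocked over or shifted by more than 30 mm (distance of mug from where it was at the start of the episode above 0.03 m or angle between mug's own z axis and vertical above 0.5 rad).
It fails at once if tape knocked over or shifted by more than 30 mm (distance of tape from where it was at the start of the episode above 0.03 m or angle between tape's own z axis and vertical above 0.5 rad).
It fails at once if oil knocked over or shifted by more than 30 mm (distance of oil from where it was at the start of the episode above 0.03 m or angle between oil's own z axis and vertical above 0.5 rad).
It fails at once if plate1 lifted clear of the board (its fence-side edge more than 40 mm above the board) instead of being tipped on that edge (z of plate1_foot in the frame of hook above 0.08 m).
It fails at once if plate2 lifted clear of the board (its fence-side edge more than 40 mm above the board) instead of being tipped on that edge (z of plate2_foot in the frame of hook above 0.08 m).
Of bar1, bar2, bar3, channel1, channel2, channel3 only 4 to 6 are there at a start; the rules pass over those that are not, and their reading is None.
At some moment in a run one of bar1, bar2, bar3, channel1, channel2, channel3 may be knocked a few centimetres aside while the robot is not near it.
Once in a run the grip may slacken for a moment while it holds something.
It also fails if it takes over 208 s, if anything falls off the work surface, if the arm or the gripper's body presses on something with over 40 N, if the wrist force passes 120 N, or if a joint passes its speed limit or range.

## Working session

There is one attempt and no reset: what is moved stays moved. The work goes in short steps, Python scripts to look and compute and a tool call to move; the robot and the scene stay as the last step left them, time stands still between calls to the robot, and variables do not carry over. Pictures are saved under pics/ and viewed, about 12 in all and at most 16, crops included, and the job is handed in when it is done.

Besides the shell and the picture viewer there is one more tool, called after "Emit:" as name(argument=value, ...) on one line, values as JSON. arm_command: Moves the arm, as the interface text tells. Its arguments: {"type":"object","properties":{"moves":{"type":"array"},"newtons":{"type":"number"}},"required":["moves"]}

```bash
ls; mkdir -p pics; cat > h.py <<'E'
import numpy as np, cv2
from plant import ctrl, capture
from scipy.spatial.transform import Rotation as R
def cam(n):
    c=capture(n); return c
def att(c):
    a=np.array(c["attitude"]); 
    return a if a.shape==(3,3) else R.from_euler('xyz',a).as_matrix()
def cloud(c):
    d=c["depth"]; v,u=np.mgrid[:d.shape[0],:d.shape[1]]
    P=np.stack([(u-c["cx"])/c["fx"]*d,(v-c["cy"])/c["fy"]*d,d],-1)
    return P@att(c).T+np.array(c["position"])
E
python3 - <<'E'
from h import *
for n in("scene","top"):
    c=cam(n); print(n,c["position"],c["attitude"],c["fx"],c["cx"],c["cy"])
    cv2.imwrite(f"pics/{n}0.png",cv2.resize(c["color"],(800,600)))
    np.savez(f"{n}0.npz",**c)
print(ctrl.read_state())
E
```

```text
pics
scene [1.32751828 0.09258866 0.91582241] [-2.43418672e+00  1.87891291e-03  1.64091644e+00] 424.02393108474655 257.7957635950169 192.47093464545483
top [3.78506737e-01 6.06180196e-04 1.24068794e+00] [-2.95925719  0.00317603 -1.56391702] 490.55103948152845 246.3890590854872 199.8322097374047
{'t': 0.1, 'joint_pos': array([-1.30998070e+00,  8.74222941e-02,  1.75204178e-01,  1.65982135e+00,
       -1.61070618e-05,  1.57079083e+00]), 'qvel': array([ 0.00050186, -0.00142349, -0.00014046,  0.00084759,  0.00067696,
        0.00021017]), 'tau': array([ 1.49168813e-03, -5.21560729e+01,  4.65654767e+01,  1.58920884e-02,
        2.03366847e-05,  1.33818878e-05]), 'tcp_pos': array([ 0.14175971, -0.53116321,  0.20763981]), 'orientation': array([ 3.14157655e+00,  1.24313864e-03, -1.30997520e+00]), 'force': array([ 0.50017154, -0.04633564,  0.12523172]), 'ft_torque': array([-0.05953532, -0.00120076, -0.02373059]), 'finger_gap': 1.0022049575972105}
```

View pics/top0.png

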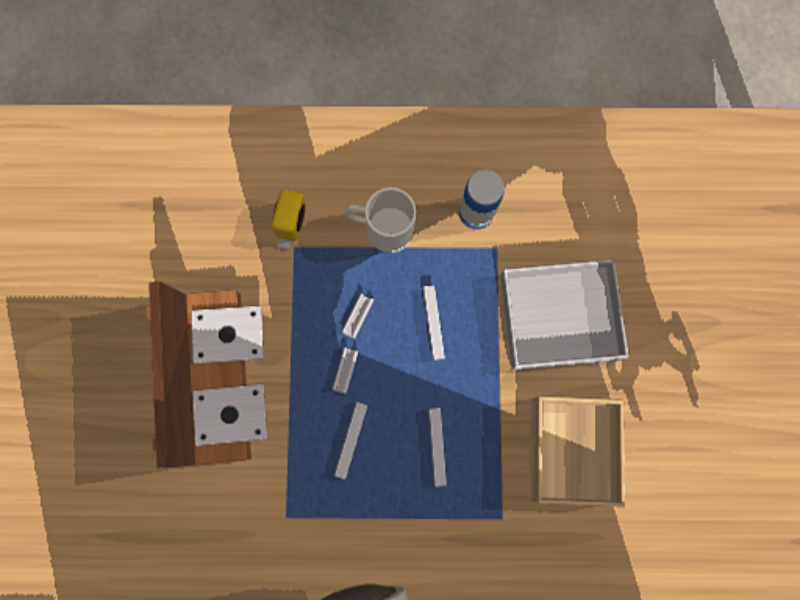

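View pics/scene0.png

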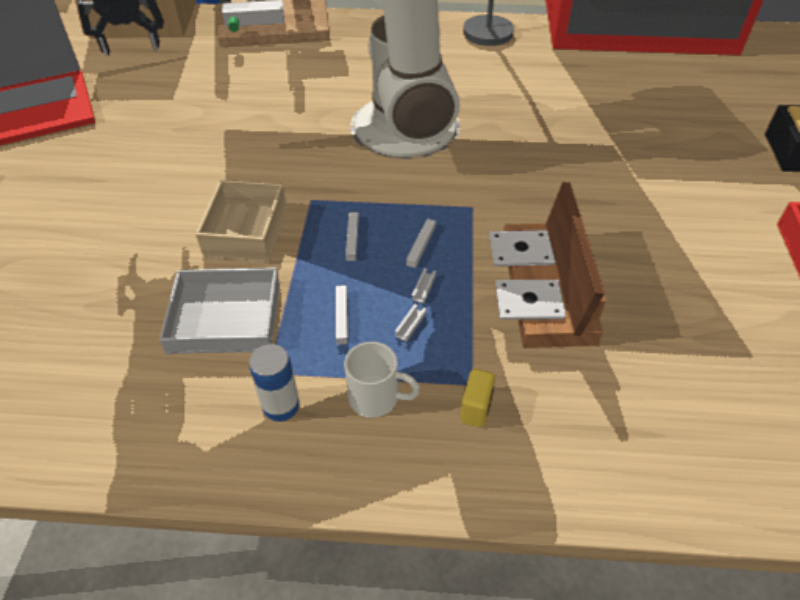

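The top view (800x600) shows the hook on the left (fence on its far-left side) and two plates at about (228,335) and (228,413). There are three bars at (433,322), (350,440) and (438,447), and two channels at (358,315) and (345,370). The tray is at (565,315) and the bin at (580,450). The mug, tape and oil can are along the top.

```bash
cat >> h.py <<'E'
def plane(c,uv,z):
    uv=np.atleast_2d(uv).astype(float)
    r=np.c_[(uv[:,0]-c["cx"])/c["fx"],(uv[:,1]-c["cy"])/c["fy"],np.ones(len(uv))]@att(c).T
    p=np.array(c["position"]); return p+r*((z-p[2])/r[:,2])[:,None]
def bright_blobs(c,amin=150,roi=None):
    "non-blue regions on the mat etc: returns contours (full res)"
    hsv=cv2.cvtColor(c["color"],cv2.COLOR_BGR2HSV)
    m=((hsv[...,1]<70)&(hsv[...,2]>70)).astype(np.uint8)
    if roi is not None:
        k=np.zeros_like(m); x0,y0,x1,y1=roi; k[y0:y1,x0:x1]=1; m&=k
    m=cv2.morphologyEx(m,cv2.MORPH_OPEN,np.ones((2,2)))
    cs,_=cv2.findContours(m,cv2.RETR_EXTERNAL,cv2.CHAIN_APPROX_NONE)
    return [k for k in cs if cv2.contourArea(k)>amin]
def rect(c,k,z):
    p=plane(c,k[:,0,:],z)[:,:2].astype(np.float32)*1000
    (cx,cy),(w,h),a=cv2.minAreaRect(p)
    if w<h: w,h,a=h,w,a+90
    return np.round([cx,cy,w,h,(a+90)%180-90],1)
E
python3 - <<'E'
from h import *
c=dict(np.load("top0.npz")); P=cloud(c)
print("mat pieces")
for k in bright_blobs(c,60,(186,165,316,325)):
    print(rect(c,k,.018), np.round(k[:,0].mean(0)), np.median([P[v,u,2] for u,v in k[:,0]]).round(4))
print("plates")
for k in bright_blobs(c,300,(118,185,180,300)): print(rect(c,k,.048),k[:,0].mean(0))
def obj(name,roi,zlo,zhi):
    x0,y0,x1,y1=roi; q=P[y0:y1,x0:x1].reshape(-1,3); q=q[(q[:,2]>zlo)&(q[:,2]<zhi)]
    (cx,cy),(w,h),a=cv2.minAreaRect((q[:,:2]*1000).astype(np.float32))
    print(name,len(q),np.round([cx,cy,w,h,a],1))
obj("tray",(318,162,406,240),.03,.045)
obj("bin",(338,250,404,328),.055,.07)
obj("board",(90,180,165,305),.035,.053)
obj("plates",(118,185,180,300),.044,.053)
obj("fencetop",(90,175,125,305),.12,.15)
obj("mug",(218,115,270,162),.085,.1);obj("oil",(290,105,325,150),.12,.14);obj("tape",(170,115,198,160),.05,.07)
for z in [(220,310),(150,205),(100,250)]: print(z,P[z[1],z[0]])
E
```

```text
mat pieces
[387.7 -79.3 121.6  20.1   4.1] [281. 287.] 0.0083
[397.   56.6 121.3  20.2 -16. ] [225. 283.] 0.0135
[507.   67.4  72.7  25.1 -13.9] [222. 238.] 0.003
[595.7  48.7  72.3  25.2 -25.6] [230. 203.] 0.0042
[586.3 -74.1 123.1  20.4   7.7] [278. 207.] 0.0045
plates
[434.  243.1 110.8  85.1 -84.2] [147.58227848 266.37974684]
[559.4 252.2 110.8  85.6 -85.8] [146.20261438 215.03267974]
tray 688 [ 602.8 -280.7  160.8  181.2    5.6]
bin 724 [ 386.3 -290.8  132.   160.3   87.5]
board 4425 [497.1 264.7 127.3 279.1  89.6]
plates 3143 [499.3 254.1 267.4 121.6   5.3]
fencetop 1246 [493.  330.9 269.5  21.1   5.9]
mug 221 [ 7.497e+02 -8.000e-01  7.930e+01  7.570e+01  5.000e-01]
oil 435 [ 779.  -145.2   56.1   53.1   76.1]
tape 436 [763.  165.5  42.2  70.7  75.6]
(220, 310) [ 0.33010906  0.06943438 -0.00069207]
(150, 205) [0.58465867 0.24468675 0.04368787]
(100, 250) [0.46489488 0.33236548 0.14156732]
```

```bash
cat >> h.py <<'E'
HA=5.8; HO=np.array([.4967,.294,0])       # hook yaw (deg), origin
def Rdown(yaw,tilt=0,ax=HA):
    "tool down with yaw (deg); tilt (deg) swings the fingertips toward hook +y"
    h=np.array([np.cos(np.radians(ax)),np.sin(np.radians(ax)),0])
    return R.from_rotvec(h*np.radians(tilt))*R.from_euler('xyz',[180,0,yaw],degrees=True)
def hk(p): return HO+R.from_euler('z',HA,degrees=True).apply(p)
def unhk(p): return R.from_euler('z',-HA,degrees=True).apply(np.asarray(p)-HO)
def go(pos,rot,base=None,say=""):
    "print tool-frame shift (m) and rotation vector (deg) from base pose (default measured)"
    if base is None:
        s=ctrl.read_state(); base=(s["tcp_pos"],R.from_euler('xyz',s["orientation"]))
    sh=base[1].inv().apply(np.asarray(pos)-base[0]); rv=np.degrees((base[1].inv()*rot).as_rotvec())
    print(say,np.round(sh,4),np.round(rv,1)); return (np.asarray(pos),rot)
def st():
    s=ctrl.read_state(); print("t",round(s["t"],2),"tcp",np.round(s["tcp_pos"],4),"rpy",np.round(np.degrees(s["orientation"]),1),"q",np.round(s["joint_pos"],2),"F",np.round(s["force"],1),"gap",round(s["finger_gap"],3))
def pieces(c=None,roi=(186,165,316,325)):
    c=c or cam("top")
    for k in bright_blobs(c,60,roi): print(rect(c,k,.018),np.round(k[:,0].mean(0)))
E
python3 - <<'E'
from h import *
b=go([.388,-.079,.10],Rdown(-86))
b=go([.388,-.079,.10],Rdown(94))
E
```

```text
[-0.3732 -0.3545  0.1081] [ 0.   0.1 10.9]
 [-0.3732 -0.3545  0.1081] [-1.000e-01  0.000e+00 -1.691e+02]
```

Emit:
arm_command(moves=[[-0.373,-0.354,0.03,0,0,11,-1],[-0.373,-0.354,0.03,0,0,11,-1],[-0.373,-0.354,0.03,0,0,11,-1],[-0.373,-0.354,0.03,0,0,11,-1],[-0.373,-0.354,0.03,0,0,11,-1],[-0.373,-0.354,0.03,0,0,11,-1],[-0.373,-0.354,0.108,0,0,11,-1],[-0.373,-0.354,0.108,0,0,11,-1],[-0.373,-0.354,0.108,0,0,11,-1],[-0.373,-0.354,0.108,0,0,11,-1]], newtons=40)

```text
t: 1.35
tcp_pos: [0.3871, -0.0778, 0.0984]
orientation: [3.138, 0.001, -1.498]
force: [-1.1, -0.4, -0.0]
finger_gap: 0.998
```

```bash
python3 -c "
from h import *
st(); go([.388,-.079,.004],Rdown(-86))"
```

```text
t 1.35 tcp [ 0.3871 -0.0778  0.0984] rpy [ 1.798e+02  1.000e-01 -8.580e+01] q [-0.2  -0.3  -0.39  1.48  0.    2.87] F [-1.1 -0.4 -0. ] gap 0.998
 [ 0.0014 -0.0011  0.0944] [0.2 0.1 0.2]
```

Emit:
arm_command(moves=[[0.001,-0.001,0.05,0,0,0,-1],[0.001,-0.001,0.08,0,0,0,-1],[0.001,-0.001,0.094,0,0,0,-1],[0.001,-0.001,0.094,0,0,0,-1],[0.001,-0.001,0.094,0,0,0,1],[0.001,-0.001,0.094,0,0,0,1],[0.001,-0.001,0.094,0,0,0,1],[0.001,-0.001,0.094,0,0,0,1],[0.001,-0.001,0.05,0,0,0,1],[0.001,-0.001,0.0,0,0,0,1]])

```text
t: 2.6
tcp_pos: [0.388, -0.0805, 0.1009]
orientation: [3.14, 0.0, -1.502]
force: [1.2, -0.3, 1.1]
finger_gap: 0.001
```

```bash
python3 - <<'E'
from h import *
st()
T=np.array([.603,-.281,0]); a=5.6
off=R.from_euler('z',a,degrees=True).apply([0,-.05,0])
b=go(T+off+[0,0,.10],Rdown(-90+a)); b=go(T+off+[0,0,.018],Rdown(-90+a),b); pieces()
E
```

```text
t 2.6 tcp [ 0.388  -0.0805  0.1009] rpy [179.9   0.  -86.1] q [-0.2  -0.3  -0.38  1.49  0.    2.87] F [ 1.2 -0.3  1.1] gap 0.001
 [ 0.2648 -0.2021  0.0004] [ 0.1  0.  -1.7]
 [ 0.    -0.     0.082] [0. 0. 0.]
[397.   56.6 121.3  19.9 -16.2] [225. 283.]
[ 398.5 -101.   207.4  130.8   -1.1] [292. 288.]
[507.   67.4  72.7  25.1 -13.9] [222. 238.]
[595.7  48.7  72.3  25.1 -25.6] [230. 203.]
[585.8 -74.4 122.2  20.2   7.8] [278. 207.]
```

Emit:
arm_command(moves=[[0,0,-0.05,0,0,0,-1],[0.06,0,-0.1,0,0,0,-1],[0.12,0,-0.1,0,0,0,-1],[0.15,0,-0.1,0,0,0,-1],[0.15,0,-0.1,0,0,0,-1],[0.15,0,-0.1,0,0,0,-1]])

```text
t: 3.4
tcp_pos: [0.3989, -0.23, 0.2001]
orientation: [3.141, 0.001, -1.502]
force: [-0.7, 0.7, 0.7]
finger_gap: 0.998
```

```bash
python3 - <<'E'
from h import *
c=cam("scene"); cv2.imwrite("pics/s1.png",cv2.resize(c["color"][90:260,90:400],None,fx=2.5,fy=2.5))
st();pieces()
E
```

```text
t 3.45 tcp [ 0.399  -0.2297  0.2002] rpy [180.   0. -86.] q [-0.52 -0.13 -0.05  1.65  0.    2.55] F [ 0.6  0.3 -0.2] gap 1.001
[387.7 -79.3 121.6  20.1   4.1] [281. 287.]
[397.   56.6 121.3  20.2 -16. ] [225. 283.]
[507.   67.4  72.7  25.1 -13.9] [222. 238.]
[595.7  48.7  72.3  25.2 -25.6] [230. 203.]
[586.3 -74.1 123.1  20.4   7.7] [278. 207.]
```

View pics/s1.png

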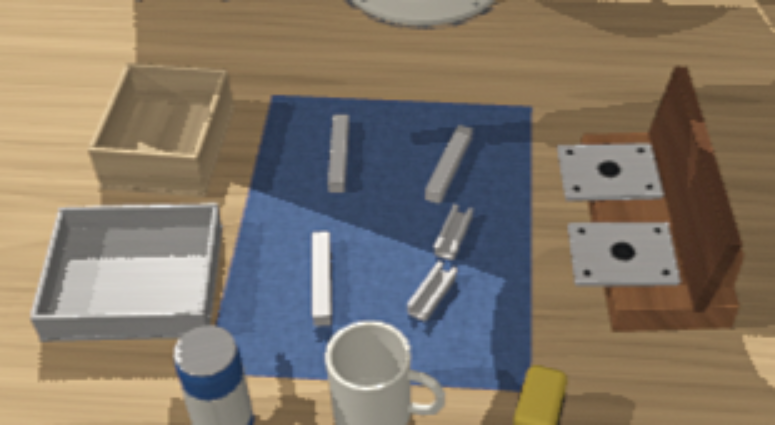

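The bar did not move, so 0.5 s was too short for the fingers to close before the lift. I'll pre-close partway and wait longer.

```bash
python3 -c "
from h import *
b=go([.388,-.079,.06],Rdown(-86)); go([.388,-.079,.004],Rdown(-86),b)"
```

```text
[-0.1509  0.0005  0.1403] [-0.  0. -0.]
 [-0.    -0.     0.056] [0. 0. 0.]
```

Emit:
arm_command(moves=[[-0.06,0,0.05,0,0,0,-0.2],[-0.12,0,0.1,0,0,0,-0.2],[-0.151,0,0.13,0,0,0,-0.2],[-0.151,0,0.14,0,0,0,-0.2],[-0.151,0,0.14,0,0,0,-0.2],[-0.151,0,0.196,0,0,0,-0.2],[-0.151,0,0.196,0,0,0,-0.2],[-0.151,0,0.196,0,0,0,1],[-0.151,0,0.196,0,0,0,1],[-0.151,0,0.196,0,0,0,1]])

```text
t: 4.75
tcp_pos: [0.3896, -0.08, 0.0057]
orientation: [-3.14, -0.001, -1.502]
force: [0.2, 0.4, -0.6]
finger_gap: 0.004
```

Emit:
arm_command(moves=[[0,0,0,0,0,0,1],[0,0,0,0,0,0,1],[0,0,0,0,0,0,1],[0,0,0,0,0,0,1]])

```text
t: 5.25
tcp_pos: [0.3886, -0.0796, 0.0042]
orientation: [3.141, 0.0, -1.502]
force: [-0.1, 0.1, -0.5]
finger_gap: 0.001
```

```bash
python3 - <<'E'
from h import *
st()
T=np.array([.603,-.281,0]); a=5.6
off=R.from_euler('z',a,degrees=True).apply([0,-.05,0])
b=go(T+off+[0,0,.10],Rdown(-90+a)); b=go(T+off+[0,0,.018],Rdown(-90+a),b)
E
```

```text
t 5.25 tcp [ 0.3886 -0.0796  0.0042] rpy [180.    0.  -86.1] q [-0.2  -0.27 -0.55  1.29 -0.    2.87] F [-0.1  0.1 -0.5] gap 0.001
 [ 0.2656 -0.2015 -0.0958] [ 0.   0.  -1.7]
 [ 0.    -0.     0.082] [0. 0. 0.]
```

```bash
python3 - <<'E'
from h import *
c=cam("scene"); a=c["color"][90:260,150:350]; d=cam("top")["color"][150:350,180:380]
cv2.imwrite("pics/s2.png",np.hstack([cv2.resize(a,(400,340)),cv2.resize(d,(340,340))]))
E
```

```text
(no output)
```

View pics/s2.png

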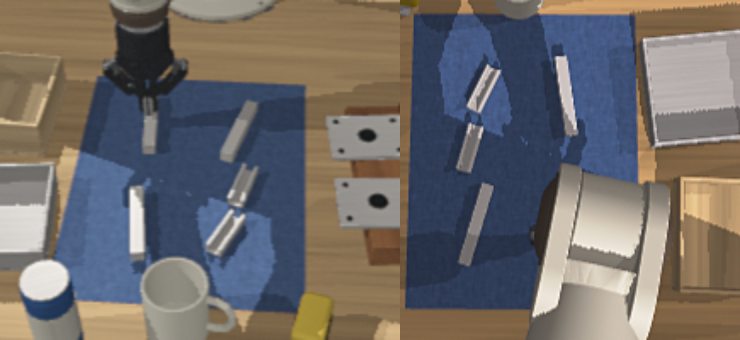

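The fingers seem to be at the bar. I'll lift a little, then zoom in.

Emit:
arm_command(moves=[[0,0,-0.03,0,0,0,1],[0,0,-0.06,0,0,0,1],[0,0,-0.06,0,0,0,1]])

```text
t: 5.72
tcp_pos: [0.39, -0.0799, 0.0663]
orientation: [-3.138, -0.001, -1.502]
force: [-0.5, 1.0, -0.5]
finger_gap: -0.002
```

```bash
python3 - <<'E'
from h import *
c=cam("scene"); a=c["color"][90:180,180:300]; st()
cv2.imwrite("pics/s3.png",cv2.resize(a,None,fx=5,fy=5))
E
```

```text
t 5.78 tcp [ 0.3893 -0.0798  0.0649] rpy [-179.9   -0.   -86.1] q [-0.2  -0.29 -0.45  1.41  0.    2.87] F [-0.5 -0.3 -0.3] gap -0.001
```

View pics/s3.png

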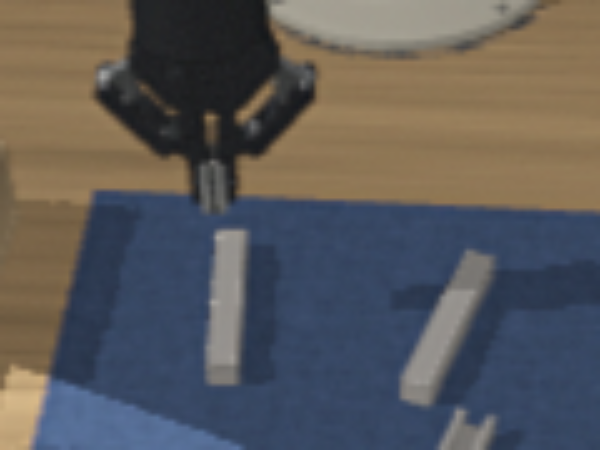

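```bash
python3 - <<'E'
from h import *
c0=dict(np.load("scene0.npz"));t0=dict(np.load("top0.npz"))
print("scene base ring px", plane(c0,[[405*.64,150*.64],[352*.64,125*.64],[459*.64,125*.64]],0.01).round(3))
print("bar1 mid scene", plane(c0,[[352*.64,236*.64]],.018).round(3))
print("top bar1", plane(t0,[[281,287]],.018).round(3))
c=cam("scene"); P=cloud(c); hsv=cv2.cvtColor(c["color"],cv2.COLOR_BGR2HSV)
for (u,v) in [(213/5,205/5),(225/5,270/5),(210/5,190/5)]:
    u=int(180+u);v=int(90+v); print(u,v,P[v,u].round(3))
E
```

```text
scene base ring px [[ 0.113  0.01   0.01 ]
 [ 0.026 -0.119  0.01 ]
 [ 0.01   0.129  0.01 ]]
bar1 mid scene [[ 0.403 -0.073  0.018]]
top bar1 [[ 0.387 -0.08   0.018]]
222 131 [ 0.402 -0.078  0.097]
225 144 [ 0.371 -0.078  0.017]
222 128 [ 0.4   -0.078  0.107]
```

```bash
python3 - <<'E'
from h import *
c=cam("scene"); P=cloud(c)
for v in range(124,142): print(v,P[v,218:227:4].round(3).tolist(),c["color"][v,222])
E
```

```text
124 [[0.398, -0.089, 0.119], [0.397, -0.077, 0.119], [0.396, -0.066, 0.119]] [59 61 61]
125 [[0.398, -0.089, 0.115], [0.397, -0.078, 0.115], [0.392, -0.067, 0.112]] [67 68 67]
126 [[0.4, -0.089, 0.113], [0.399, -0.077, 0.113], [0.397, -0.066, 0.112]] [61 61 60]
127 [[0.397, -0.09, 0.107], [0.399, -0.078, 0.109], [0.394, -0.067, 0.106]] [59 59 60]
128 [[0.397, -0.09, 0.103], [0.402, -0.077, 0.108], [0.392, -0.067, 0.1]] [66 67 67]
129 [[0.398, -0.09, 0.1], [0.398, -0.078, 0.101], [0.393, -0.067, 0.097]] [64 65 65]
130 [[0.293, -0.111, 0.004], [0.399, -0.078, 0.098], [0.396, -0.067, 0.096]] [67 69 68]
131 [[0.294, -0.111, 0.001], [0.395, -0.079, 0.091], [0.294, -0.085, 0.002]] [73 75 76]
132 [[0.298, -0.111, -0.0], [0.4, -0.079, 0.091], [0.293, -0.085, -0.004]] [73 73 73]
133 [[0.304, -0.11, 0.001], [0.302, -0.097, -0.001], [0.299, -0.084, -0.002]] [106  76  58]
134 [[0.308, -0.109, -0.0], [0.308, -0.096, 0.001], [0.308, -0.083, 0.001]] [104  73  57]
135 [[0.313, -0.109, 0.0], [0.313, -0.096, 0.001], [0.313, -0.083, 0.002]] [100  70  53]
136 [[0.315, -0.109, -0.002], [0.317, -0.095, 0.0], [0.334, -0.079, 0.017]] [103  76  61]
137 [[0.324, -0.107, 0.002], [0.319, -0.095, -0.002], [0.34, -0.079, 0.018]] [106  84  74]
138 [[0.332, -0.106, 0.005], [0.325, -0.094, -0.001], [0.343, -0.078, 0.016]] [102  76  63]
139 [[0.333, -0.106, 0.002], [0.332, -0.093, 0.001], [0.346, -0.078, 0.014]] [98 73 61]
140 [[0.338, -0.105, 0.001], [0.333, -0.093, -0.002], [0.353, -0.077, 0.017]] [91 70 61]
141 [[0.344, -0.104, 0.003], [0.339, -0.092, -0.001], [0.359, -0.076, 0.018]] [112  93  82]
```

The camera puts the real fingertips about 25 mm higher than the reported TCP: at a reported z of 0.065 they are at about 0.090. I'll allow for this and descend carefully.

Emit:
arm_command(moves=[[-0.0,0,0,0,0,0,-0.2],[0,0,0.0,0,0,0,-0.2],[0,0,0.0,0,0,0,-0.2],[0,0,0.0,0,0,0,-0.2],[0,0,0.04,0,0,0,-0.2],[0,0,0.07,0,0,0,-0.2],[0,0,0.083,0,0,0,-0.2],[0,0,0.083,0,0,0,-0.2]])

```text
t: 6.88
tcp_pos: [0.3883, -0.0796, -0.0189]
orientation: [3.141, 0.0, -1.502]
force: [0.4, -0.6, 0.7]
finger_gap: 0.601
```

Emit:
arm_command(moves=[[0,0,0,0,0,0,1],[0,0,0,0,0,0,1],[0,0,0,0,0,0,1],[0,0,0,0,0,0,1],[0,0,0,0,0,0,1]])

```text
t: 7.5
tcp_pos: [0.3896, -0.0798, -0.0175]
orientation: [-3.14, -0.001, -1.502]
force: [0.6, 0.3, 6.2]
finger_gap: 0.199
```

```bash
cat >> h.py <<'E'
D=.025   # true tips lie D behind the reported TCP (along tool z) as seen by the camera
def tip(pos,rot): return np.asarray(pos)+rot.apply([0,0,D])   # reported TCP needed for a true tip position
TR=np.array([.603,-.281,0]); BN=np.array([.3863,-.2908,0])
def tray(y,z): return TR+R.from_euler('z',5.6,degrees=True).apply([0,y,z])
def binp(y,z): return BN+R.from_euler('z',-2.5,degrees=True).apply([0,y,z])
E
python3 - <<'E'
from h import *
st(); r=Rdown(-84.4)
b=go(tip(tray(-.05,.08),r),r); b=go(tip(tray(-.05,.018),r),r,b)
r=Rdown(-82.2); b=go(tip([.586,-.074,.06],r),r,b); b=go(tip([.586,-.074,.008],r),r,b)
E
```

```text
t 7.5 tcp [ 0.3896 -0.0798 -0.0175] rpy [-179.9   -0.   -86.1] q [-0.2  -0.26 -0.58  1.24  0.    2.87] F [0.6 0.3 6.2] gap 0.199
 [ 0.2654 -0.2007 -0.0719] [-0.1 -0.  -1.7]
 [ 0.    -0.     0.062] [0. 0. 0.]
 [-0.2577 -0.0033 -0.042 ] [ 0.   0.  -2.2]
 [ 0.    -0.     0.052] [0. 0. 0.]
```

Emit:
arm_command(moves=[[0,0,-0.04,0,0,0,1],[0,0,-0.072,0,0,0,1],[0.04,-0.03,-0.085,0,0,-1.7,1],[0.08,-0.06,-0.085,0,0,-1.7,1],[0.12,-0.09,-0.085,0,0,-1.7,1],[0.16,-0.12,-0.085,0,0,-1.7,1],[0.2,-0.15,-0.085,0,0,-1.7,1],[0.24,-0.18,-0.085,0,0,-1.7,1],[0.265,-0.201,-0.072,0,0,-1.7,1],[0.265,-0.201,-0.072,0,0,-1.7,1]])

```text
t: 8.75
tcp_pos: [0.6075, -0.3313, 0.0507]
orientation: [3.139, 0.002, -1.473]
force: [-1.4, 0.2, -1.7]
finger_gap: 0.199
```

```bash
python3 - <<'E'
from h import *
st(); r=Rdown(-84.4)
b=go(tip(tray(-.05,.018),r),r); pieces()
E
```

```text
t 8.75 tcp [ 0.6075 -0.3313  0.0507] rpy [ 1.799e+02  1.000e-01 -8.440e+01] q [-0.5   0.43  0.28  1.43 -0.    2.55] F [-1.4  0.2 -1.7] gap 0.199
 [-0.0004 -0.0006  0.0577] [ 0.1  0.1 -0. ]
[397.   56.9 121.3  20.5 -16.2] [225. 283.]
[507.   67.4  72.6  24.7 -14.5] [222. 238.]
[595.7  48.7  72.3  25.2 -25.6] [230. 203.]
[586.1 -74.1 123.5  20.4   7.7] [278. 207.]
```

Emit:
arm_command(moves=[[0.004,0,0.03,0,0,0,1],[0.004,0,0.054,0,0,0,1],[-0.004,0,0.056,0,0,0,1],[-0.004,0,0.056,0,0,0,0.3],[-0.004,0,0.056,0,0,0,0.3],[-0.004,0,0.056,0,0,0,0.3],[-0.004,0,0.02,0,0,0,0.3],[-0.004,0,-0.02,0,0,0,0.3],[-0.004,0,-0.02,0,0,0,-0.2]])

```text
t: 9.93
tcp_pos: [0.6088, -0.3273, 0.078]
orientation: [-3.136, -0.004, -1.473]
force: [-0.1, -0.2, -0.1]
finger_gap: 0.549
```

```bash
python3 - <<'E'
from h import *
st(); 
r=Rdown(-82.2); b=go(tip([.586,-.074,.06],r),r); b=go(tip([.586,-.074,.006],r),r,b)
r=Rdown(-84.4);b=go(tip(tray(0,.08),r),r,b);b=go(tip(tray(0,.018),r),r,b)
E
```

```text
t 9.93 tcp [ 0.6088 -0.3273  0.078 ] rpy [-179.7   -0.2  -84.4] q [-0.49  0.41  0.31  1.47  0.    2.55] F [-0.1 -0.2 -0.1] gap 0.549
 [-0.2545 -0.0019  0.042 ] [-0.3 -0.2 -2.2]
 [ 0.    -0.     0.054] [0. 0. 0.]
 [ 0.2074  0.0113 -0.074 ] [ 0.  -0.   2.2]
 [ 0.    -0.     0.062] [0. 0. 0.]
```

Emit:
arm_command(moves=[[-0.06,0,0,0,0,-2.2,-0.2],[-0.12,0,0,0,0,-2.2,-0.2],[-0.18,0,0,0,0,-2.2,-0.2],[-0.24,0,0.03,0,0,-2.2,-0.2],[-0.254,-0.002,0.042,0,0,-2.2,-0.2],[-0.254,-0.002,0.07,0,0,-2.2,-0.2],[-0.254,-0.002,0.094,0,0,-2.2,-0.2],[-0.254,-0.002,0.094,0,0,-2.2,-0.2],[-0.254,-0.002,0.094,0,0,-2.2,1],[-0.254,-0.002,0.094,0,0,-2.2,1]])

```text
t: 11.18
tcp_pos: [0.585, -0.0737, -0.0192]
orientation: [-3.139, -0.001, -1.434]
force: [2.5, 0.2, 1.1]
finger_gap: 0.196
```

Emit:
arm_command(moves=[[0,0,0,0,0,0,1],[0,0,0,0,0,0,1],[0,0,-0.04,0,0,0,1],[0,0,-0.08,0,0,0,1],[0,0,-0.085,0,0,0,1]])

```text
t: 11.8
tcp_pos: [0.5857, -0.0735, 0.0678]
orientation: [-3.137, -0.001, -1.434]
force: [-0.4, 0.2, -1.4]
finger_gap: 0.196
```

```bash
python3 - <<'E'
from h import *
st(); 
r=Rdown(-84.4);b=go(tip(tray(0,.08),r),r);b=go(tip(tray(0,.018),r),r,b)
E
```

```text
t 11.8 tcp [ 0.5857 -0.0735  0.0678] rpy [-1.797e+02 -1.000e-01 -8.220e+01] q [-0.12  0.17 -0.    1.39  0.    2.88] F [-0.4  0.2 -1.4] gap 0.196
 [0.2079 0.0113 0.013 ] [-0.3 -0.1  2.2]
 [ 0.    -0.     0.062] [0. 0. 0.]
```

Emit:
arm_command(moves=[[0.06,0.003,-0.01,0,0,2.2,1],[0.12,0.006,-0.01,0,0,2.2,1],[0.18,0.01,-0.005,0,0,2.2,1],[0.208,0.011,0.01,0,0,2.2,1],[0.208,0.011,0.02,0,0,2.2,1],[0.208,0.011,0.05,0,0,2.2,1],[0.208,0.011,0.072,0,0,2.2,1],[0.208,0.011,0.073,0,0,2.2,1],[0.208,0.011,0.073,0,0,2.2,0.3],[0.208,0.011,0.073,0,0,2.2,0.3]])

```text
t: 13.05
tcp_pos: [0.6024, -0.2807, -0.0072]
orientation: [-3.14, -0.001, -1.472]
force: [-0.3, -0.2, -0.5]
finger_gap: 0.349
```

Emit:
arm_command(moves=[[0,0,0,0,0,0,0.3],[0,0,-0.04,0,0,0,0.3],[0,0,-0.09,0,0,0,-0.2],[0,0,-0.1,0,0,0,-0.2]])

```text
t: 13.55
tcp_pos: [0.6032, -0.2817, 0.0962]
orientation: [-3.136, -0.003, -1.472]
force: [0.2, -1.2, -0.2]
finger_gap: 0.602
```

```bash
python3 - <<'E'
from h import *
st(); 
r=Rdown(74);b=go(tip([.397,.057,.06],r),r);b=go(tip([.397,.057,.006],r),r,b); pieces()
c=cam("top");cv2.imwrite("pics/t4.png",cv2.resize(c["color"][150:340,180:440],None,fx=2.5,fy=2.5))
E
```

```text
t 13.55 tcp [ 0.6032 -0.2817  0.0962] rpy [-179.7   -0.2  -84.4] q [-0.44  0.35  0.26  1.48  0.    2.61] F [ 0.2 -1.2 -0.2] gap 0.602
 [-0.3575  0.1723  0.059 ] [   0.2   -0.5 -158.4]
 [ 0.    -0.     0.054] [0. 0. 0.]
[397.   56.6 121.3  20.2 -16. ] [225. 283.]
[506.9  67.4  72.5  24.4 -15.4] [222. 238.]
[595.7  48.7  72.3  25.2 -25.6] [230. 203.]
```

View pics/t4.png

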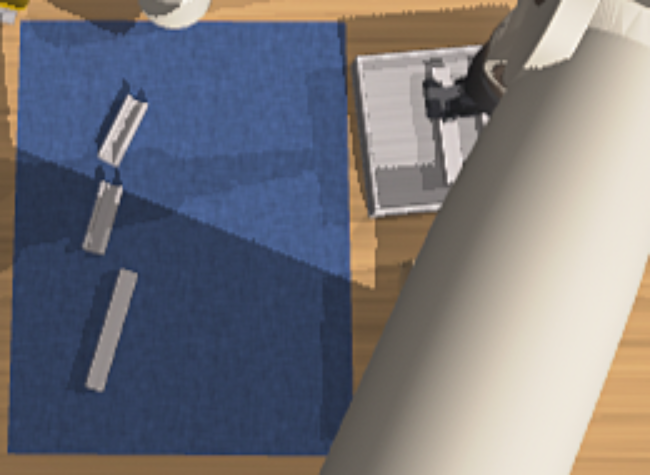

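The second bar is in the tray, and three pieces remain on the mat. Next is bar 3, which needs a large wrist turn.

Emit:
arm_command(moves=[[-0.04,0.02,-0.01,0,0,-10,-0.2],[-0.08,0.04,-0.01,0,0,-20,-0.2],[-0.12,0.06,-0.01,0,0,-30,-0.2],[-0.16,0.08,-0.01,0,0,-40,-0.2],[-0.2,0.1,-0.01,0,0,-50,-0.2],[-0.24,0.12,-0.01,0,0,-60,-0.2],[-0.28,0.14,-0.01,0,0,-70,-0.2],[-0.32,0.16,0,0,0,-80,-0.2],[-0.357,0.172,0,0,0,-90,-0.2],[-0.357,0.172,0,0,0,-100,-0.2]])

```text
t: 14.9
tcp_pos: [0.3936, 0.0592, 0.0899]
orientation: [-3.141, 0.002, 0.282]
force: [0.8, -0.5, 0.5]
finger_gap: 0.603
```

Emit:
arm_command(moves=[[0,0,0,0,0,-10,-0.2],[0,0,0,0,0,-20,-0.2],[0,0,0,0,0,-30,-0.2],[0,0,0,0,0,-40,-0.2],[0,0,0,0,0,-50,-0.2],[0,0,0,0,0,-58.4,-0.2],[0,0,0.03,0,0,-58.4,-0.2],[0,0,0.059,0,0,-58.4,-0.2],[0,0,0.059,0,0,-58.4,-0.2]])

```text
t: 16.02
tcp_pos: [0.393, 0.0572, 0.0294]
orientation: [-3.137, 0.002, 1.292]
force: [-0.1, -0.1, 0.7]
finger_gap: 0.6
```

```bash
python3 - <<'E'
from h import *
st(); 
r=Rdown(74);b=go(tip([.397,.057,.06],r),r);b=go(tip([.397,.057,.006],r),r,b);b=go(tip([.397,.057,.09],r),r,b)
r=Rdown(95.6);b=go(tip(tray(.05,.08),r),r,b);b=go(tip(tray(.05,.018),r),r,b);
E
```

```text
t 16.02 tcp [0.393  0.0572 0.0294] rpy [-1.797e+02  1.000e-01  7.400e+01] q [ 0.14 -0.27 -0.5   1.35  0.    0.42] F [-0.1 -0.1  0.7] gap 0.6
 [ 0.0009  0.0039 -0.0056] [-0.3  0.1  0. ]
 [ 0.    -0.     0.054] [0. 0. 0.]
 [ 0.     0.    -0.084] [0. 0. 0.]
 [-0.2216  0.2728  0.01  ] [  0.    0.  -21.6]
 [ 0.    -0.     0.062] [0. 0. 0.]
```

Emit:
arm_command(moves=[[0.001,0.004,0.03,0,0,0,-0.2],[0.001,0.004,0.048,0,0,0,-0.2],[0.001,0.004,0.048,0,0,0,-0.2],[0.001,0.004,0.048,0,0,0,1],[0.001,0.004,0.048,0,0,0,1],[0.001,0.004,0.048,0,0,0,1],[0.001,0.004,0.048,0,0,0,1],[0.001,0.004,0.01,0,0,0,1],[0.001,0.004,-0.036,0,0,0,1],[0.001,0.004,-0.036,0,0,0,1]])

```text
t: 17.27
tcp_pos: [0.4014, 0.0577, 0.0719]
orientation: [3.136, -0.002, 1.292]
force: [0.3, -0.2, -1.5]
finger_gap: 0.196
```

Emit:
arm_command(moves=[[-0.035,0.045,0,0,0,-3,1],[-0.07,0.09,0,0,0,-8,1],[-0.105,0.135,0,0,0,-14,1],[-0.14,0.18,0,0,0,-20,1],[-0.18,0.22,0,0,0,-21.6,1],[-0.205,0.25,0,0,0,-21.6,1],[-0.222,0.273,0,0,0,-21.6,1],[-0.222,0.273,0.01,0,0,-21.6,1],[-0.222,0.273,0.01,0,0,-21.6,1]])

```text
t: 18.4
tcp_pos: [0.5995, -0.2303, 0.0562]
orientation: [-3.139, -0.002, 1.669]
force: [-0.7, -0.2, -1.3]
finger_gap: 0.196
```

```bash
python3 - <<'E'
from h import *
st(); 
r=Rdown(95.6);b=go(tip(tray(.05,.018),r),r);b=go(tip(tray(.05,.12),r),r,b)
pieces()
E
```

```text
t 18.4 tcp [ 0.5995 -0.2303  0.0562] rpy [-1.798e+02 -1.000e-01  9.560e+01] q [-0.37  0.31  0.14  1.4   0.   -0.47] F [-0.7 -0.2 -1.3] gap 0.196
 [-0.0009 -0.0013  0.0632] [-0.2 -0.1  0. ]
 [ 0.     0.    -0.102] [0. 0. 0.]
[ 361.6 -141.5  130.7   48.4   -1.1] [310. 302.]
[507.   67.5  72.6  24.5 -14.5] [222. 238.]
[626.6  27.5  73.7  25.2 -25.5] [238. 191.]
```

Emit:
arm_command(moves=[[0,-0.001,0.03,0,0,0,1],[0,-0.001,0.06,0,0,0,1],[0,-0.001,0.063,0,0,0,1],[0,-0.001,0.063,0,0,0,0.3],[0,-0.001,0.063,0,0,0,0.3],[0,-0.001,0.063,0,0,0,0.3],[0,-0.001,0.02,0,0,0,0.3],[0,-0.001,-0.035,0,0,0,0],[0,-0.001,-0.04,0,0,0,-0.1],[0,-0.001,-0.04,0,0,0,-0.2]])

```text
t: 19.7
tcp_pos: [0.6002, -0.2314, 0.0989]
orientation: [3.14, 0.001, 1.669]
force: [-0.6, -0.3, -0.0]
finger_gap: 0.598
```

```bash
python3 - <<'E'
from h import *
st(); 
r=Rdown(75.5);b=go(tip([.507,.0674,.06],r),r);b=go(tip([.507,.0674,.006],r),r,b);b=go(tip([.507,.0674,.11],r),r,b)
r=Rdown(87.5);b=go(tip(binp(-.028,.11),r),r,b);b=go(tip(binp(-.028,.03),r),r,b)
pieces()
E
```

```text
t 19.7 tcp [ 0.6002 -0.2314  0.0989] rpy [179.9   0.   95.6] q [-0.37  0.3   0.21  1.48  0.   -0.47] F [-0.6 -0.3 -0. ] gap 0.598
 [ 0.3065 -0.0634  0.0636] [ 0.1  0.  20.1]
 [ 0.    -0.     0.054] [0. 0. 0.]
 [ 0.     0.    -0.104] [0. 0. 0.]
 [-0.4044 -0.0213 -0.    ] [ -0.   0. -12.]
 [ 0.   -0.    0.08] [0. 0. 0.]
[ 354.3 -143.8  115.9   43.6   -1.1] [311. 305.]
[507.   67.5  72.6  24.5 -14.5] [222. 238.]
[626.9  28.1  73.8  26.3 -25.7] [238. 191.]
```

Emit:
arm_command(moves=[[0.05,-0.01,-0.01,0,0,5,-0.2],[0.1,-0.02,-0.01,0,0,10,-0.2],[0.15,-0.03,-0.01,0,0,15,-0.2],[0.2,-0.04,0,0,0,20,-0.2],[0.25,-0.05,0.02,0,0,20.1,-0.2],[0.3,-0.063,0.06,0,0,20.1,-0.2],[0.306,-0.063,0.063,0,0,20.1,-0.2],[0.306,-0.063,0.09,0,0,20.1,-0.2],[0.306,-0.063,0.117,0,0,20.1,-0.2],[0.306,-0.063,0.117,0,0,20.1,-0.2]])

```text
t: 21.0
tcp_pos: [0.5054, 0.0664, -0.0209]
orientation: [-3.138, 0.002, 1.318]
force: [-0.4, 0.6, 0.8]
finger_gap: 0.602
```

Emit:
arm_command(moves=[[0,0,0,0,0,0,1],[0,0,0,0,0,0,1],[0,0,0,0,0,0,1],[0,0,0,0,0,0,1],[0,0,-0.05,0,0,0,1],[0,0,-0.1,0,0,0,1],[0,0,-0.105,0,0,0,1]])

```text
t: 21.88
tcp_pos: [0.5091, 0.0674, 0.0905]
orientation: [3.136, -0.002, 1.318]
force: [0.8, -0.1, -1.2]
finger_gap: 0.243
```

```bash
python3 - <<'E'
from h import *
st(); 
r=Rdown(87.5);b=go(tip(binp(-.028,.11),r),r);b=go(tip(binp(-.028,.03),r),r,b)
E
```

```text
t 21.88 tcp [0.5091 0.0674 0.0905] rpy [ 1.797e+02 -1.000e-01  7.550e+01] q [ 0.13 -0.02 -0.16  1.42  0.    0.38] F [ 0.8 -0.1 -1.2] gap 0.243
 [-0.4049 -0.0237  0.0044] [  0.4  -0.1 -12. ]
 [ 0.   -0.    0.08] [0. 0. 0.]
```

Emit:
arm_command(moves=[[-0.05,-0.003,0,0,0,-3,1],[-0.1,-0.006,0,0,0,-6,1],[-0.15,-0.01,0,0,0,-9,1],[-0.2,-0.012,0,0,0,-12,1],[-0.25,-0.015,0,0,0,-12,1],[-0.3,-0.018,0,0,0,-12,1],[-0.35,-0.021,0,0,0,-12,1],[-0.399,-0.024,0,0,0,-12,1],[-0.399,-0.024,0.004,0,0,-12,1],[-0.399,-0.024,0.004,0,0,-12,1]])

```text
t: 23.12
tcp_pos: [0.3836, -0.3128, 0.0812]
orientation: [-3.14, -0.001, 1.527]
force: [0.2, -0.2, -0.5]
finger_gap: 0.244
```

Emit:
arm_command(moves=[[0,0,0.04,0,0,0,1],[0,0,0.076,0,0,0,1],[0,0,0.076,0,0,0,1],[0,0,0.076,0,0,0,0.25],[0,0,0.076,0,0,0,0.25],[0,0,0.076,0,0,0,0.25],[0,0,0.03,0,0,0,0.25],[0,0,-0.01,0,0,0,0.25],[0,0,-0.01,0,0,0,-0.2],[0,0,-0.01,0,0,0,-0.2]])

```text
t: 24.38
tcp_pos: [0.3842, -0.3133, 0.0921]
orientation: [3.141, 0.0, 1.528]
force: [0.6, 0.7, -0.4]
finger_gap: 0.597
```

```bash
python3 - <<'E'
from h import *
st(); pieces()
c=cam("top")
for k in bright_blobs(c,60,(186,165,306,240)): x=rect(c,k,.018)
p=x[:2]/1000; y=90+x[4]; print(p,y)
r=Rdown(y);b=go(tip([*p,.07],r),r);b=go(tip([*p,.006],r),r,b);b=go(tip([*p,.11],r),r,b)
E
```

```text
t 24.38 tcp [ 0.3842 -0.3133  0.0921] rpy [180.    0.   87.5] q [-0.68 -0.06 -0.19  1.43 -0.   -0.64] F [ 0.6  0.7 -0.4] gap 0.597
[626.9  28.1  73.8  26.3 -25.7] [238. 191.]
[0.6266 0.0275] 64.5
 [0.3505 0.2281 0.0463] [-0.1 -0.  23. ]
 [ 0.    -0.     0.064] [0. 0. 0.]
 [-0.     0.    -0.104] [0. 0. 0.]
```

Emit:
arm_command(moves=[[0.05,0.03,-0.005,0,0,5,-0.2],[0.1,0.06,-0.005,0,0,10,-0.2],[0.15,0.09,-0.005,0,0,15,-0.2],[0.2,0.13,-0.005,0,0,20,-0.2],[0.25,0.165,-0.005,0,0,23,-0.2],[0.3,0.195,0,0,0,23,-0.2],[0.35,0.228,0.02,0,0,23,-0.2],[0.35,0.228,0.046,0,0,23,-0.2],[0.35,0.228,0.046,0,0,23,-0.2]])

```text
t: 25.6
tcp_pos: [0.625, 0.0272, 0.0427]
orientation: [-3.136, 0.003, 1.128]
force: [-0.3, 0.1, 1.0]
finger_gap: 0.6
```

```bash
python3 - <<'E'
from h import *
st(); 
p=[.6266,.0275]
r=Rdown(64.5);b=go(tip([*p,.006],r),r);b=go(tip([*p,.11],r),r,b)
r=Rdown(87.5);b=go(tip(binp(.022,.11),r),r,b);b=go(tip(binp(.022,.033),r),r,b)
E
```

```text
t 25.6 tcp [0.625  0.0272 0.0427] rpy [-179.7    0.2   64.6] q [ 0.04  0.27  0.07  1.37 -0.    0.49] F [-0.3  0.1  1. ] gap 0.6
 [0.0012 0.0017 0.0617] [-0.3  0.2  0.1]
 [-0.     0.    -0.104] [0. 0. 0.]
 [-0.3705 -0.0885 -0.    ] [  0.   0. -23.]
 [ 0.    -0.     0.077] [0. 0. 0.]
```

Emit:
arm_command(moves=[[0.001,0.001,0.04,0,0,0,-0.2],[0.001,0.001,0.061,0,0,0,-0.2],[0.001,0.001,0.061,0,0,0,-0.2],[0.001,0.001,0.061,0,0,0,1],[0.001,0.001,0.061,0,0,0,1],[0.001,0.001,0.061,0,0,0,1],[0.001,0.001,0.061,0,0,0,1],[0.001,0.001,0.02,0,0,0,1],[0.001,0.001,-0.03,0,0,0,1],[0.001,0.001,-0.043,0,0,0,1]])

```text
t: 26.85
tcp_pos: [0.6301, 0.0272, 0.094]
orientation: [3.136, -0.003, 1.126]
force: [-0.1, -0.1, -2.6]
finger_gap: 0.238
```

Emit:
arm_command(moves=[[-0.05,-0.012,0,0,0,-5,1],[-0.1,-0.024,0,0,0,-10,1],[-0.15,-0.036,0,0,0,-15,1],[-0.2,-0.048,0,0,0,-20,1],[-0.25,-0.06,0,0,0,-23,1],[-0.3,-0.072,0,0,0,-23,1],[-0.35,-0.084,0,0,0,-23,1],[-0.37,-0.088,0,0,0,-23,1],[-0.37,-0.088,0,0,0,-23,1],[-0.37,-0.088,0,0,0,-23,1]])

```text
t: 28.1
tcp_pos: [0.3901, -0.2687, 0.0892]
orientation: [3.142, -0.0, 1.528]
force: [-0.5, 0.9, -0.4]
finger_gap: 0.238
```

```bash
python3 - <<'E'
from h import *
st(); 
r=Rdown(87.5);b=go(tip(binp(.022,.033),r),r)
E
```

```text
t 28.1 tcp [ 0.3901 -0.2687  0.0892] rpy [180.   -0.   87.5] q [-0.6  -0.11 -0.25  1.43  0.   -0.56] F [-0.5  0.9 -0.4] gap 0.238
 [-0.0002 -0.0028  0.0812] [ 0. -0.  0.]
```

Emit:
arm_command(moves=[[0,-0.003,0.04,0,0,0,1],[0,-0.003,0.079,0,0,0,1],[0,-0.003,0.079,0,0,0,1],[0,-0.003,0.079,0,0,0,0.25],[0,-0.003,0.079,0,0,0,0.25],[0,-0.003,0.079,0,0,0,0.25],[0,-0.003,0.03,0,0,0,0.25],[0,-0.003,-0.03,0,0,0,0.25],[0,-0.003,-0.06,0,0,0,0],[0,-0.003,-0.06,0,0,0,0]])

```text
t: 29.35
tcp_pos: [0.388, -0.2699, 0.1524]
orientation: [3.137, 0.003, 1.528]
force: [-0.7, -1.0, 0.2]
finger_gap: 0.498
```

```bash
cat >> h.py <<'E'
YT=HA   # tool x along hook x
def tool(phi): return Rdown(YT,phi)
def push(x,th,foot=.015,back=.018,phi=None):
    "true tip point (hook frame) with finger face along the plate's underside near its free edge"
    if phi is None: phi=min(45,max(90-th,8))
    t,f=np.radians(th),np.radians(phi)
    C=np.array([foot,.040])+.110*np.array([-np.cos(t),np.sin(t)])
    U=C-back*np.array([-np.sin(f),np.cos(f)]); T=U-.011*np.array([np.cos(f),np.sin(f)])
    return hk([x,T[0],T[1]]),tool(phi)
E
python3 - <<'E'
from h import *
st()
r=tool(0);b=go(tip(hk([-.0675,-.16,.15]),r),r)
r=tool(45);b=go(tip(hk([-.0675,-.14,.12]),r),r,b)
for th in(0,30,60,80): p,r=push(-.0675,th); print(th,unhk(p).round(4))
E
```

```text
t 29.35 tcp [ 0.388  -0.2699  0.1524] rpy [179.7   0.2  87.5] q [-0.61 -0.12 -0.13  1.55  0.   -0.56] F [-0.7 -1.   0.2] gap 0.498
 [0.4    0.0404 0.0265] [ 0.3 -0.  81.7]
 [ 0.     -0.0377  0.0227] [45.  0.  0.]
0 [-0.0675 -0.0901  0.0195]
30 [-0.0675 -0.0753  0.0745]
60 [-0.0675 -0.0405  0.1142]
80 [-0.0675 -0.0118  0.1287]
```

Emit:
arm_command(moves=[[0.05,0.005,0,0,0,8,0],[0.1,0.01,0,0,0,16,0],[0.15,0.015,0,0,0,25,0],[0.2,0.02,0,0,0,34,0],[0.25,0.025,0,0,0,43,0],[0.3,0.03,0,0,0,52,0],[0.35,0.035,0,0,0,62,0],[0.4,0.04,0,0,0,72,0],[0.4,0.04,0,0,0,81.7,0],[0.4,0.04,0,0,0,81.7,0]])

```text
t: 30.6
tcp_pos: [0.4435, 0.1293, 0.1483]
orientation: [3.141, 0.001, 0.104]
force: [0.1, 0.6, 0.1]
finger_gap: 0.504
```

Emit:
arm_command(moves=[[0,-0.006,0.01,9,0,0,0],[0,-0.013,0.02,18,0,0,0],[0,-0.02,0.03,27,0,0,0],[0,-0.03,0.04,36,0,0,0],[0,-0.038,0.049,45,0,0,0],[0,-0.038,0.049,45,0,0,0],[0,-0.038,0.049,45,0,0,0]])

```text
t: 31.48
tcp_pos: [0.4404, 0.1661, 0.1006]
orientation: [-2.359, -0.002, 0.103]
force: [1.1, 0.1, 0.6]
finger_gap: 0.499
```

```bash
python3 - <<'E'
from h import *
st(); s=ctrl.read_state(); print("tcp hook",unhk(s["tcp_pos"]))
c=cam("scene"); P=cloud(c); np.savez("s5.npz",**c)
Q=unhk(P.reshape(-1,3)); px=np.indices(P.shape[:2]).reshape(2,-1).T
m=(abs(Q[:,0]+.0675)<.06)&(Q[:,1]>-.2)&(Q[:,1]<-.08)&(Q[:,2]>.06)&(Q[:,2]<.2)
q=Q[m]; i=np.argsort(q[:,2])[:12]; print(q[i].round(3)); i=np.argsort(-q[:,1])[:12]; print(q[i].round(3))
cv2.imwrite("pics/s5.png",cv2.resize(c["color"][60:260,60:400],None,fx=2.3,fy=2.3))
E
```

```text
t 31.48 tcp [0.4404 0.1661 0.1006] rpy [-1.352e+02 -1.000e-01  5.900e+00] q [-0.11 -0.03 -0.33  1.47  0.76  1.28] F [1.1 0.1 0.6] gap 0.499
tcp hook [-0.06893364 -0.12151896  0.10064125]
[[-0.042 -0.146  0.111]
 [-0.09  -0.147  0.112]
 [-0.087 -0.145  0.114]
 [-0.091 -0.145  0.115]
 [-0.09  -0.15   0.116]
 [-0.089 -0.148  0.117]
 [-0.039 -0.141  0.117]
 [-0.092 -0.153  0.118]
 [-0.091 -0.139  0.119]
 [-0.091 -0.142  0.119]
 [-0.041 -0.136  0.119]
 [-0.041 -0.139  0.119]]
[[-0.043 -0.134  0.128]
 [-0.045 -0.134  0.13 ]
 [-0.041 -0.134  0.126]
 [-0.038 -0.134  0.126]
 [-0.09  -0.134  0.123]
 [-0.091 -0.134  0.126]
 [-0.094 -0.134  0.13 ]
 [-0.09  -0.135  0.13 ]
 [-0.041 -0.136  0.119]
 [-0.04  -0.137  0.127]
 [-0.098 -0.137  0.131]
 [-0.043 -0.137  0.132]]
```

View pics/s5.png

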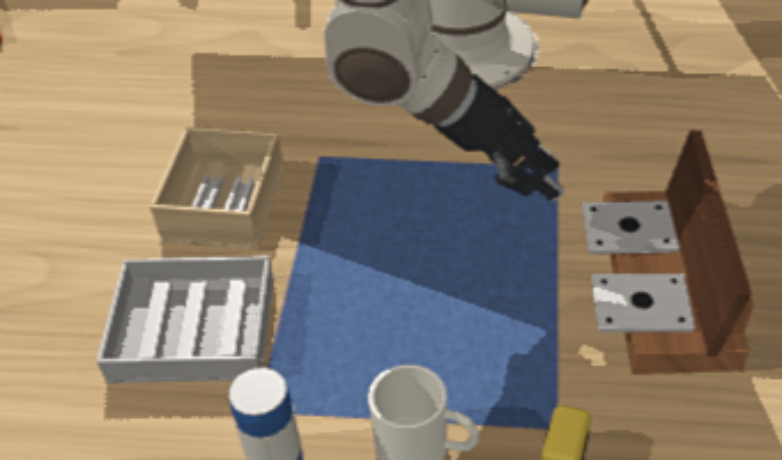

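All five pieces are in their containers: three bars in the tray and two channels in the bin. The tilted fingertips are where the 25 mm tool-axis offset predicts. Now the insertion under plate 1.

```bash
python3 - <<'E'
from h import *
r=tool(45);x=-.0675
b=go(tip(hk([x,-.145,.017]),r),r);b0=b
s=ctrl.read_state(); base=(s["tcp_pos"],R.from_euler('xyz',s["orientation"]))
go(tip(hk([x,-.096,.017]),r),r,base,"insert")
st1=(tip(hk([x,-.096,.017]),r),r)
for th in range(0,46,5):
    p,r=push(x,th); b=go(tip(p,r),r,st1,th)
st2=b
for th in range(50,86,5):
    p,r=push(x,th); b=go(tip(p,r),r,st2,th)
E
```

```text
[0.001  0.0762 0.0679] [ 0.2 -0.   0.2]
insert [0.001  0.0415 0.1024] [ 0.2 -0.   0.2]
0 [-0.     -0.006   0.0024] [0. 0. 0.]
5 [-0.    -0.013 -0.004] [0. 0. 0.]
10 [ 0.     -0.0207 -0.0099] [0. 0. 0.]
15 [-0.     -0.0288 -0.015 ] [0. 0. 0.]
20 [-0.     -0.0373 -0.0195] [0. 0. 0.]
25 [-0.     -0.0461 -0.0231] [0. 0. 0.]
30 [-0.     -0.0553 -0.026 ] [0. 0. 0.]
35 [-0.     -0.0647 -0.0281] [0. 0. 0.]
40 [-0.     -0.0742 -0.0294] [0. 0. 0.]
45 [ 0.     -0.0838 -0.0298] [0. 0. 0.]
50 [-0.     -0.0059 -0.0007] [-5.  0. -0.]
55 [-0.     -0.0118 -0.0009] [-10.  -0.   0.]
60 [-0.     -0.0177 -0.0006] [-15.  -0.   0.]
65 [-0.     -0.0236  0.0003] [-20.  -0.   0.]
70 [-0.     -0.0293  0.0016] [-25.  -0.  -0.]
75 [-0.     -0.035   0.0035] [-30.  -0.  -0.]
80 [-0.     -0.0404  0.0058] [-35.  -0.   0.]
85 [-0.     -0.047   0.0105] [-37.  -0.  -0.]
```

Emit:
arm_command(moves=[[0.001,0.03,0.025,0,0,0,0],[0.001,0.055,0.05,0,0,0,0],[0.001,0.076,0.068,0,0,0,0],[0.001,0.076,0.068,0,0,0,0],[0.001,0.067,0.077,0,0,0,0],[0.001,0.058,0.086,0,0,0,0],[0.001,0.05,0.094,0,0,0,0],[0.001,0.042,0.102,0,0,0,0],[0.001,0.042,0.102,0,0,0,0],[0.001,0.042,0.102,0,0,0,0]])

```text
t: 32.78
tcp_pos: [0.4367, 0.209, -0.0015]
orientation: [-2.356, 0.0, 0.102]
force: [0.2, -0.0, 0.6]
finger_gap: 0.504
```

```bash
python3 - <<'E'
from h import *
st(); s=ctrl.read_state(); r=tool(45); print(unhk(s["tcp_pos"]-r.apply([0,0,D])))
E
```

```text
t 32.77 tcp [ 0.4367  0.209  -0.0015] rpy [-135.     0.     5.9] q [-0.02  0.01 -0.5   1.18  0.78  1.4 ] F [ 0.2 -0.   0.6] gap 0.504
[-0.06830155 -0.0961426   0.01616133]
```

No contact yet, and the fingertips are where I planned them. Swinging the plate up to about 45°.

Emit:
arm_command(moves=[[0,-0.006,0.002,0,0,0,0],[0,-0.013,-0.004,0,0,0,0],[0,-0.021,-0.01,0,0,0,0],[0,-0.029,-0.015,0,0,0,0],[0,-0.037,-0.02,0,0,0,0],[0,-0.046,-0.023,0,0,0,0],[0,-0.055,-0.026,0,0,0,0],[0,-0.065,-0.028,0,0,0,0],[0,-0.074,-0.029,0,0,0,0],[0,-0.084,-0.03,0,0,0,0]])

```text
t: 34.02
tcp_pos: [0.4327, 0.2475, 0.0795]
orientation: [-2.356, 0.0, 0.102]
force: [0.4, -0.4, -1.4]
finger_gap: 0.5
```

```bash
python3 - <<'E'
from h import *
st(); s=ctrl.read_state(); r=tool(45); print(unhk(s["tcp_pos"]-r.apply([0,0,D])))
c=cam("scene")
cv2.imwrite("pics/s6.png",cv2.resize(c["color"][80:230,250:410],None,fx=4,fy=4))
E
```

```text
t 34.02 tcp [0.4327 0.2475 0.0795] rpy [-135.     0.     5.8] q [ 0.07 -0.1  -0.43  1.27  0.78  1.52] F [ 0.4 -0.4 -1.4] gap 0.5
[-0.06837796 -0.05747566  0.09714892]
```

View pics/s6.png

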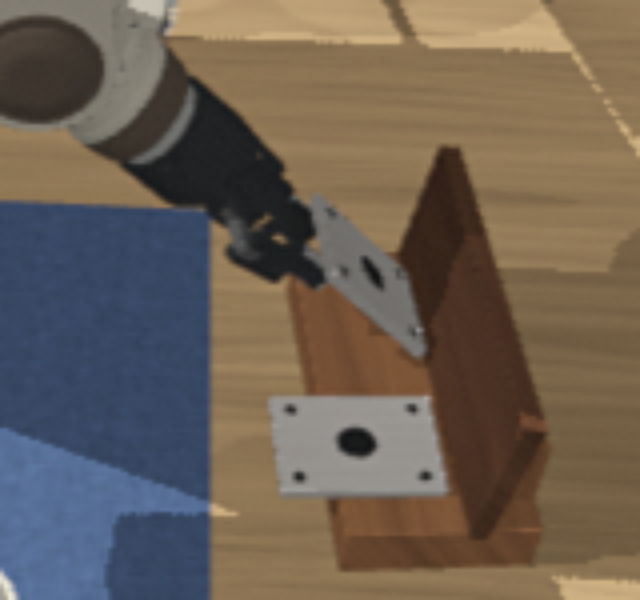

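Plate 1 (around (370,270) in the crop) stands at about 45° with its foot at the fence, square. Carrying on over.

Emit:
arm_command(moves=[[0,-0.006,-0.001,-5,0,0,0],[0,-0.012,-0.001,-10,0,0,0],[0,-0.018,-0.001,-15,0,0,0],[0,-0.024,0,-20,0,0,0],[0,-0.029,0.002,-25,0,0,0],[0,-0.035,0.0035,-30,0,0,0],[0,-0.04,0.006,-35,0,0,0],[0,-0.044,0.008,-36,0,0,0],[0,-0.044,0.008,-36,0,0,0]])

```text
t: 35.2
tcp_pos: [0.4288, 0.2841, 0.1043]
orientation: [-2.983, 0.001, 0.103]
force: [0.4, 0.1, -0.6]
finger_gap: 0.5
```

```bash
cat >> h.py <<'E'
def plates(c):
    "height of top and y-range of bright plate points in hook frame"
    P=cloud(c); Q=unhk(P.reshape(-1,3)); hsv=cv2.cvtColor(c["color"],cv2.COLOR_BGR2HSV).reshape(-1,3)
    for n,x in(("p1",-.0675),("p2",.0577)):
        m=(abs(Q[:,0]-x)<.042)&(Q[:,1]>-.12)&(Q[:,1]<.06)&(Q[:,2]>.046)&(Q[:,2]<.17)&(hsv[:,1]<60)&(hsv[:,2]>70)
        q=Q[m]; print(n,len(q),"lo",np.percentile(q,3,0).round(3),"hi",np.percentile(q,97,0).round(3))
E
python3 - <<'E'
from h import *
st(); s=ctrl.read_state(); r=R.from_euler('xyz',s["orientation"]); print(unhk(s["tcp_pos"]-r.apply([0,0,D])))
c=cam("scene"); plates(c); plates(cam("top"))
cv2.imwrite("pics/s7.png",cv2.resize(c["color"][80:230,250:410],None,fx=4,fy=4))
E
```

```text
t 35.2 tcp [0.4288 0.2841 0.1043] rpy [-170.9    0.     5.9] q [ 0.5  -0.08 -0.2   1.39  0.15  1.97] F [ 0.4  0.1 -0.6] gap 0.5
[-0.06855207 -0.00693548  0.12901244]
p1 330 lo [-0.097 -0.015  0.049] hi [-0.027  0.032  0.151]
p2 690 lo [ 0.023 -0.096  0.046] hi [0.098 0.007 0.051]Traceback (most recent call last):
  File "<stdin>", line 3, in <module>
  File "h.py", line 68, in plates
    q=Q[m]; print(n,len(q),"lo",np.percentile(q,3,0).round(3),"hi",np.percentile(q,97,0).round(3))
                                ~~~~~~~~~~~~~^^^^^^^
    return _quantile_unchecked(
        a, q, axis, out, overwrite_input, method, keepdims, weights)
    return _ureduce(a,
                    func=_quantile_ureduce_func,
    ...<5 lines>...
                    overwrite_input=overwrite_input,
                    method=method)
    r = func(a, **kwargs)
    result = _quantile(arr,
                       quantiles=q,
    ...<2 lines>...
                       out=out,
                       weights=wgt)
    slices_having_nans = np.isnan(arr[-1, ...])
                                  ~~~^^^^^^^^^
IndexError: index -1 is out of bounds for axis 0 with size 0
```

Emit:
arm_command(moves=[[0,0.02,0,0,0,0,0],[0,0.05,0,0,0,0,0],[0,0.1,0,0,0,0,0],[0,0.15,0,0,0,0,0],[0,0.15,0,0,0,0,0]])

```text
t: 35.92
tcp_pos: [0.4441, 0.133, 0.0803]
orientation: [-2.984, 0.001, 0.097]
force: [-0.3, 0.1, -0.2]
finger_gap: 0.498
```

```bash
python3 - <<'E'
from h import *
st(); c=cam("scene"); plates(c)
cv2.imwrite("pics/s7.png",cv2.resize(c["color"][80:230,250:410],None,fx=4,fy=4))
x=.0577; s=ctrl.read_state(); base=(s["tcp_pos"],R.from_euler('xyz',s["orientation"]))
r=tool(45); b=go(tip(hk([x,-.16,.14]),r),r,base,"over"); b=go(tip(hk([x,-.15,.017]),r),r,b,"down"); b=go(tip(hk([x,-.100,.017]),r),r,b,"ins")
st1=b
for th in range(0,46,5):
    p,r=push(x,th); b=go(tip(p,r),r,st1,th)
E
```

```text
t 35.92 tcp [0.4441 0.133  0.0803] rpy [-1.71e+02  1.00e-01  5.50e+00] q [ 0.19 -0.15 -0.31  1.4   0.16  1.66] F [-0.3  0.1 -0.2] gap 0.498
p1 395 lo [-0.103  0.011  0.05 ] hi [-0.027  0.037  0.149]
p2 682 lo [ 0.023 -0.097  0.046] hi [0.097 0.008 0.05 ]
over [ 0.1259 -0.0179 -0.0393] [36.  -0.1 -0.2]
down [0.     0.0799 0.094 ] [0. 0. 0.]
ins [-0.     -0.0354  0.0354] [0. 0. 0.]
0 [-0.     -0.0088  0.0053] [0. 0. 0.]
5 [-0.     -0.0159 -0.0012] [0. 0. 0.]
10 [ 0.     -0.0235 -0.0071] [0. 0. 0.]
15 [-0.     -0.0316 -0.0122] [0. 0. 0.]
20 [ 0.     -0.0401 -0.0166] [0. 0. 0.]
25 [ 0.     -0.049  -0.0203] [0. 0. 0.]
30 [-0.     -0.0581 -0.0232] [0. 0. 0.]
35 [ 0.     -0.0675 -0.0253] [0. 0. 0.]
40 [-0.     -0.077  -0.0265] [0. 0. 0.]
45 [ 0.     -0.0866 -0.0269] [0. 0. 0.]
```

View pics/s7.png

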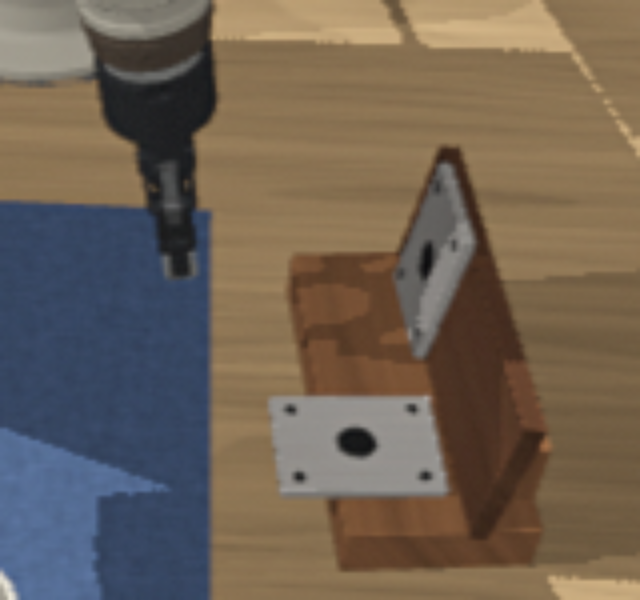

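Plate 1 (around (435,260) in the crop) leans flat on the fence. Moving to plate 2.

Emit:
arm_command(moves=[[0.02,-0.003,-0.02,7,0,0,0],[0.05,-0.007,-0.039,14,0,0,0],[0.08,-0.011,-0.039,21,0,0,0],[0.11,-0.015,-0.039,29,0,0,0],[0.126,-0.018,-0.039,36,0,0,0],[0.126,-0.018,-0.039,36,0,0,0],[0.126,-0.018,-0.039,36,0,0,0]])

```text
t: 36.85
tcp_pos: [0.5681, 0.1611, 0.1227]
orientation: [-2.358, 0.0, 0.103]
force: [-0.5, 0.1, 1.5]
finger_gap: 0.503
```

```bash
python3 - <<'E'
from h import *
st(); r=tool(45); x=.0577
b=go(tip(hk([x,-.15,.017]),r),r); b=go(tip(hk([x,-.100,.017]),r),r,b,"ins")
E
```

```text
t 36.85 tcp [0.5681 0.1611 0.1227] rpy [-135.1    0.     5.9] q [-0.09  0.26  0.03  1.53  0.76  1.3 ] F [-0.5  0.1  1.5] gap 0.503
 [0.0001 0.0821 0.0924] [0.1 0.1 0.1]
ins [-0.     -0.0354  0.0354] [0. 0. 0.]
```

Emit:
arm_command(moves=[[0,0.03,0.03,0,0,0,0],[0,0.06,0.065,0,0,0,0],[0,0.082,0.092,0,0,0,0],[0,0.082,0.092,0,0,0,0],[0,0.073,0.101,0,0,0,0],[0,0.064,0.11,0,0,0,0],[0,0.055,0.119,0,0,0,0],[0,0.047,0.127,0,0,0,0],[0,0.047,0.127,0,0,0,0],[0,0.047,0.127,0,0,0,0]])

```text
t: 38.1
tcp_pos: [0.5625, 0.2169, -0.0007]
orientation: [-2.356, 0.0, 0.102]
force: [0.2, -0.7, -0.9]
finger_gap: 0.5
```

```bash
python3 - <<'E'
from h import *
st(); s=ctrl.read_state(); r=tool(45); print(unhk(s["tcp_pos"]-r.apply([0,0,D])))
E
```

```text
t 38.1 tcp [ 0.5625  0.2169 -0.0007] rpy [-135.     0.     5.8] q [ 0.    0.29 -0.18  1.2   0.78  1.43] F [ 0.2 -0.7 -0.9] gap 0.5
[ 0.05770714 -0.10105756  0.0170003 ]
```

Emit:
arm_command(moves=[[0,-0.009,0.005,0,0,0,0],[0,-0.016,-0.001,0,0,0,0],[0,-0.024,-0.007,0,0,0,0],[0,-0.032,-0.012,0,0,0,0],[0,-0.04,-0.017,0,0,0,0],[0,-0.049,-0.02,0,0,0,0],[0,-0.058,-0.023,0,0,0,0],[0,-0.068,-0.025,0,0,0,0],[0,-0.077,-0.027,0,0,0,0],[0,-0.087,-0.027,0,0,0,0]])

```text
t: 39.35
tcp_pos: [0.5582, 0.2595, 0.0805]
orientation: [-2.356, 0.0, 0.102]
force: [0.0, -0.5, 0.4]
finger_gap: 0.501
```

```bash
python3 - <<'E'
from h import *
st(); c=cam("scene"); plates(c)
P=unhk(cloud(c).reshape(-1,3)); 
cv2.imwrite("pics/s8.png",cv2.resize(c["color"][80:230,250:410],None,fx=4,fy=4))
E
```

```text
t 39.35 tcp [0.5582 0.2595 0.0805] rpy [-135.     0.     5.8] q [ 0.07  0.2  -0.12  1.28  0.79  1.53] F [ 0.  -0.5  0.4] gap 0.501
p1 415 lo [-0.102  0.011  0.05 ] hi [-0.027  0.037  0.15 ]
p2 468 lo [ 0.025 -0.065  0.048] hi [0.097 0.017 0.125]
```

View pics/s8.png

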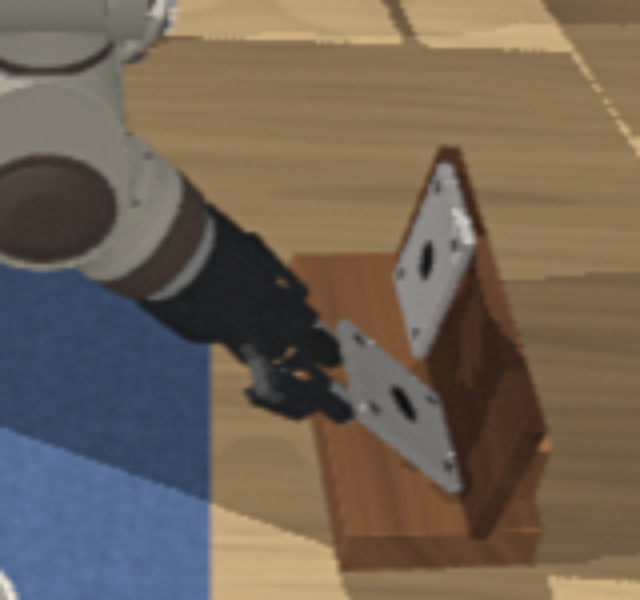

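Plate 2 (around (400,405) in the crop) is at about 45°, and plate 1 has not been disturbed. Finishing plate 2 and retreating.

Emit:
arm_command(moves=[[0,-0.006,-0.001,-5,0,0,0],[0,-0.012,-0.001,-10,0,0,0],[0,-0.018,-0.001,-15,0,0,0],[0,-0.024,0,-20,0,0,0],[0,-0.029,0.002,-25,0,0,0],[0,-0.035,0.0035,-30,0,0,0],[0,-0.04,0.006,-35,0,0,0],[0,-0.044,0.008,-36,0,0,0],[0,-0.044,0.008,-36,0,0,0]])

```text
t: 40.52
tcp_pos: [0.5543, 0.2963, 0.1052]
orientation: [-2.983, 0.0, 0.103]
force: [-0.1, -1.1, -0.8]
finger_gap: 0.504
```

Emit:
arm_command(moves=[[0,0.02,-0.01,0,0,0,0],[0,0.05,-0.03,0,0,0,0],[0,0.1,-0.05,0,0,0,0],[0,0.16,-0.06,0,0,0,0],[0,0.22,-0.08,0,0,0,0],[0,0.28,-0.1,0,0,0,0],[0,0.28,-0.1,0,0,0,0],[0,0.28,-0.1,0,0,0,0],[0,0.28,-0.1,0,0,0,0]])

```text
t: 41.65
tcp_pos: [0.5839, 0.0055, 0.1603]
orientation: [-2.984, 0.0, 0.103]
force: [-0.1, 0.5, -0.5]
finger_gap: 0.501
```

```bash
python3 - <<'E'
from h import *
st(); c=cam("scene"); plates(c)
cv2.imwrite("pics/s9.png",cv2.resize(c["color"][60:280,70:410],None,fx=2.3,fy=2.3))
E
```

```text
t 41.65 tcp [0.5839 0.0055 0.1603] rpy [-171.     0.     5.9] q [-0.07  0.18  0.18  1.6   0.16  1.39] F [-0.1  0.5 -0.5] gap 0.501
p1 415 lo [-0.102  0.011  0.049] hi [-0.027  0.037  0.15 ]
p2 498 lo [0.023 0.012 0.049] hi [0.098 0.034 0.15 ]
```

View pics/s9.png

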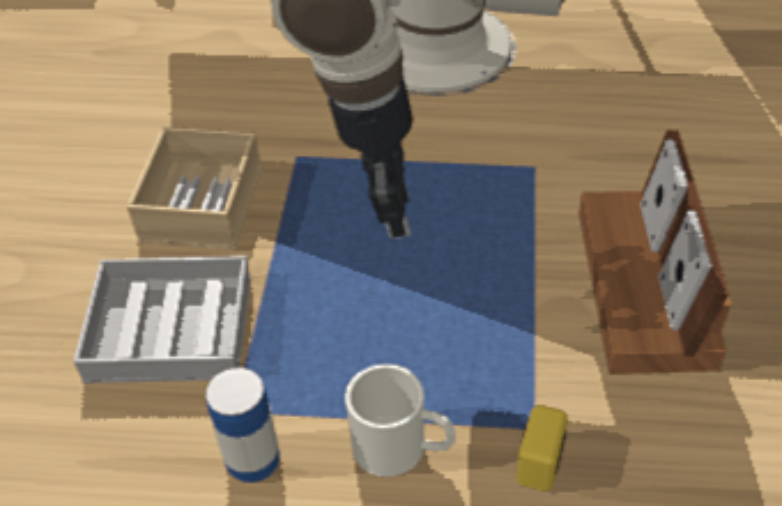

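Both plates (at (660,195) and (685,270)) lean flat on the fence. The three bars are in the tray, the two channels are in the bin, and the arm is clear. Handing in.

```bash
python3 -c "
from plant import ctrl
print(ctrl.hand_in())"
```

```text
the job is handed in; nothing more can be done
None
```

The job is done and handed in at about 42 s of the 208 s allowed; no verdict was reported.

**What I did:** I put the three bars found in the tray and the two channels found in the bin. I then swung both plates up with half-open fingers under the free edge, without gripping them, until they fell back against the fence.

**Last checks:**
- **Plates:** in the last picture both lean flat and square on the fence, with their upper edges measured at about 150 mm above the bench. I saw nothing to suggest either foot left the board.
- **Cut lengths:** all five pieces show inside their containers, and the mat is empty.
- **Other items:** the mug, tape measure and oil can look untouched, though I did not re-measure where they stand. The arm stood clear.

**What failed or disagreed:**
- **Fingertip offset:** the first two closes on the first bar missed. The camera showed the real fingertips about 25 mm behind the reported TCP. I allowed for that along the tool axis, and the camera confirmed it with the tool tilted.
- **Knocked channel:** one channel shifted about 4 cm during the run. I re-measured it before picking it up.

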